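# Sweep the caps off the board with the sprung squeegee

## Task

Take the squeegee from its drip tray, press it lightly on the bare near end of the wooden board, behind both caps, so that its sprung foot gives a few millimetres, and keep it pressed on the board while you sweep both caps along and over the far edge into the steel catch tray. Never press the foot to its stop, touch the caps only with the squeegee, and leave the other things alone. Then stand the squeegee upright in its drip tray again and let go.

Things in the scene. Friction and masses are not known exactly. Their poses are not given: they have to be found in the camera images.
- station: Fixed light wooden board on feet, steel catch tray at its far end. Origin on the worktop under the board's centre, z up, x along the board from its near end to the catch tray (sweep direction). Board 280 long (x -140..140), 180 wide (y -90..90), top at z = 40, no rims. The caps start with centres at x = -30..50, |y| under 37
- catch_tray (a point): centre of the catch tray's floor, 192 mm from the station's origin along its x, 3 above the worktop; axes as the station's. The tray is open above from the board's far edge (which overhangs it) to 104 mm beyond, 180 wide inside; its rim (35 high) ends 115 beyond the edge
- squeegee: Squeegee standing in the drip tray, 200 g, 96 tall. Origin: centre of the underside of its blades (foot fully out), z up, x across its thin side, y along the blades; front and back alike. Below the grip a blue hood 44 thick, 146 wide, z = 34 to 56, round a black sprung foot with two rubber blades 138 wide (y), outer faces at x = -13 and 13
- grip (a point): middle of the squeegee's white grip bar, 81 above the squeegee's origin, axes as the squeegee's; the bar is 26 thick (x), 120 long (y), 30 high with flat sides; take it across its thickness from above
- foot (a joint): how far the sprung foot is pushed up into the squeegee, m: 0 = fully out, as when the squeegee stands or hangs by itself; 0.014 = at its stop. It takes about 2 N to start it and 0.7 N for each further mm (about 6 N at 5 mm)
- foot_mid (a point): centre of the underside of the squeegee's blades, moving with the sprung foot
- green_cap: dark green round cap lying on the board, 30 across, 18 tall, origin at the centre of its underside
- grey_cap: grey round jar cap lying on the board, 40 across, 16 tall, origin at the centre of its underside
- drip_tray: fixed shallow grey drip tray on four feet, home of the squeegee. Origin on the worktop under its centre, x and y along its sides; inside 64 (x) by 190 (y), floor 11 above its origin, rim at z = 19. The squeegee stands in it with its blades along y
- mug: cream mug on the black hob, 95 mm tall, 92 mm across, handle at the side; bystander
- ramekin: small cream dish on the worktop left of the board's far end, 66 mm across, 34 mm tall; bystander
- plug: black rubber sink plug with a ring, 39 mm across, on the front strip before the sink; bystander
Mind the look-alikes: they are no part of the job. Of the things that look like the grey_cap, the smaller one is meant.

How it is judged:
By the outcome, as a careful person would: the job done as asked, in the order asked, and still so for the second after the job is handed in, with the robot touching nothing.
It also fails if it takes over 56 s, if anything falls off the work surface, if the arm or the gripper's body presses on something with over 40 N, if the wrist force passes 120 N, or if a joint passes its speed limit or range.

## Robot

A 6-joint arm with a two-finger parallel gripper is mounted at the origin on a cart in front of the work surface, level with it; the furniture and walls round the work are solid. World frame = base frame: x ahead of the robot, y to its left, z up, the work surface at z = 0. Lengths are in mm, angles in rad, forces in N, time in s.
With the tool pointing down it reaches from about 300 to 775 mm from the base axis. Payload 14.6 kg.
Tool frame: the origin (TCP) lies at the very end of the fingers, on their centre line; the grasp point (between the pads) lies 19 mm behind it; z points along the fingers, y is the direction in which the jaws open and shut (so a half turn about z gives the same grasp; the last joint's range is limited). The gripper opens to 94 mm and grips with 3 to 60 N. Pads are 16 mm wide; open, the fingers measure 119 mm over their backs; the gripper's body (75 mm by 177 mm) begins 78 mm behind the grasp point.
Start: joints at [1.103, 0.3, 1.521, -0, 1.321, -0.067], TCP at [214.582, 506.403, 205.446] pointing down, gripper open.
Joint ranges: [-3.03, 3.03], [-0.79, 2.21], [0.23, 2.52], [-1.04, 4.18], [0, 3.07], [-2.55, 2.55]. Speed limits (rad/s): [2.22, 2.22, 2.57, 3.14, 3.14, 3.14].

## Interface

Orientations are given as [roll, pitch, yaw] about the fixed x, y, z axes, in that order (R = Rz(yaw) Ry(pitch) Rx(roll)).
In Python, from cell import manip gives the robot as it stands.
- The arm moves only by the shell command python3 -m pendant 'ROWS' [FORCE]. ROWS is JSON, a list of rows, each an object with "claw": the finger opening in m, from 0 to 0.094; "delta_pos": the shift along the tool's x, y, z in m, a list of three; "rotation": the turn, a rotation vector about the tool's x, y, z in rad, a list of three. A call has 1 to 10 rows; each row is the pose to reach, as a shift and turn from the pose measured when the call began, along the tool's axes at that moment; what a row does not reach only later rows make up. A row lasts 1/8 s, in which the tool goes at most 62.5 mm and 10.7 degrees, less where a joint would pass 70% of its speed; a pose out of reach is approached as far as the arm can. A call with a gripper value outside its range is refused whole. The fingers move at their own pace and stop on an object; FORCE is the grip in N (left out, the last holds). Time passes only in rows, so rows that repeat a pose let the fingers close. It gives the time, the measured TCP pose, the force and the opening at its end, in the units of the state.
- manip.read_state(): the state, without advancing time (a new reading comes with each control period).
- manip.camera(name): name is "scene" or "top"; returns the picture (480x640x3 uint8, red, green, blue); there is no depth.
- manip.camera_model(name): a dict with "fx", "fy", "cx", "cy" (pixels), "cam_to_world" (4x4, takes a point from camera to world coordinates). Camera axes: x right, y up, looking along -z (the intrinsics and any distortion apply to the point x, -y, -z); pixel columns grow to the right and rows downward; lengths in mm; the calibration is good to about 2 mm. A picture is of the moment at which its call begins. camera_model takes no time and is no camera call.
- manip.sign_off(): hands the job in, once; it reports no verdict.
The state is a dict: "clock": time; "joints": joint angles; "qd": joint speeds; "effort": joint torques, N m; "eef_pos": TCP position; "eef_rot": TCP orientation; "wrist_force": force on the tool from outside, world axes, zero at the start; "moment": the same for the moment, N m; "finger_gap": finger opening in mm.
Only numpy, scipy, OpenCV 4.12 (cv2) and the standard library are available. Lean on these libraries where they do the work, as an engineer would, in place of code of your own. Each camera call takes 0.05 s, during which the arm holds its last target.

## Working session

There is one attempt and no reset: what is moved stays moved. The work goes in short steps, Python scripts to look and compute and a shell command to move; the robot and the scene stay as the last step left them, time stands still between calls to the robot, and variables do not carry over. Pictures are saved under pics/ and viewed, and the job is handed in when it is done.

```bash
mkdir -p pics; ls; python3 - <<'E'
from cell import manip
import cv2
s=manip.read_state();print(s)
for n in("scene","top"):
    im=manip.camera(n);cv2.imwrite(f"pics/{n}0.png",im[:,:,::-1]);m=manip.camera_model(n);print(n,m)
E
```

```text
pics
{'clock': 0.0, 'joints': array([ 1.10339548e+00,  3.00526507e-01,  1.52160033e+00,  2.65213385e-05,
        1.32067289e+00, -6.66003047e-02]), 'qd': array([-0.00112703, -0.00143253, -0.00124133, -0.00036635, -0.00054919,
        0.00054904]), 'effort': array([ 1.18653523e-03, -5.31797898e+01, -3.52743816e+01,  7.08540785e-02,
        2.43704132e-02, -1.60644604e-04]), 'eef_pos': array([214.46260845, 506.17687992, 204.84778969]), 'eef_rot': array([-3.14038997e+00, -1.05962998e-04,  2.74078547e+00]), 'wrist_force': array([-0.15461981, -0.37883972,  0.47311665]), 'moment': array([-0.0546842 , -0.01269425,  0.0087882 ]), 'finger_gap': 93.92803896672136}
scene {'fx': 563.9939808797568, 'fy': 563.9939808797568, 'cx': 323.5300507147912, 'cy': 235.48050772185576, 'cam_to_world': array([[ 6.26595518e-01,  5.41468161e-01, -5.60526795e-01,
        -4.40858560e+02],
       [-7.79231224e-01,  4.47548192e-01, -4.38747440e-01,
        -7.38795226e+02],
       [ 1.32949840e-02,  7.11697159e-01,  7.02360589e-01,
         1.34025971e+03],
       [ 0.00000000e+00,  0.00000000e+00,  0.00000000e+00,
         1.00000000e+00]])}
top {'fx': 612.8758324527128, 'fy': 612.8758324527128, 'cx': 333.503621746432, 'cy': 232.39435444794245, 'cam_to_world': array([[ 2.41210300e-01,  8.13835816e-01, -5.28667055e-01,
        -3.33549161e+02],
       [-9.70358175e-01,  2.10629299e-01, -1.18491814e-01,
        -1.58861187e+02],
       [ 1.49198894e-02,  5.41577845e-01,  8.40518194e-01,
         1.47358922e+03],
       [ 0.00000000e+00,  0.00000000e+00,  0.00000000e+00,
         1.00000000e+00]])}
```

View pics/scene0.png

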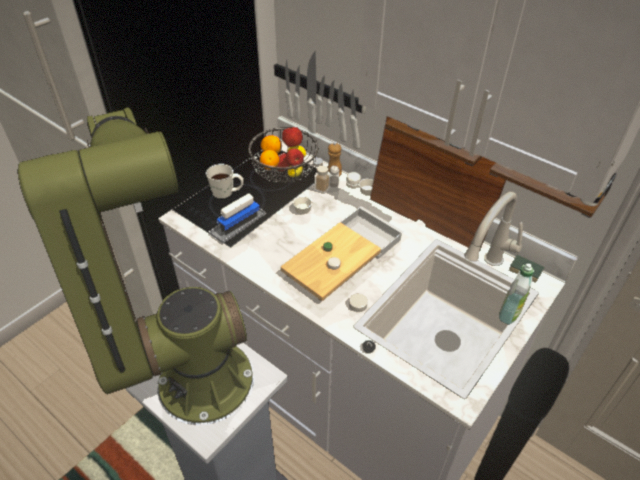

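View pics/top0.png

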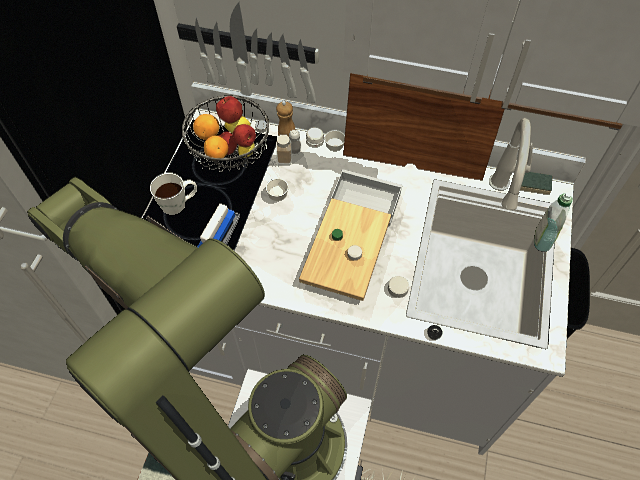

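The scene view shows the board around (333,258) with both caps on it and the squeegee at (238,213). The top view has the arm partly covering the squeegee. Next I'll enlarge crops and measure.

```bash
cat > h.py <<'E'
import numpy as np,cv2
from cell import manip
def ray(n,u,v):
    m=manip.camera_model(n);T=m["cam_to_world"]
    d=np.array([(u-m["cx"])/m["fx"],-(v-m["cy"])/m["fy"],-1.]);return T[:3,3],T[:3,:3]@d
def pt(n,u,v,z):
    o,d=ray(n,u,v);return (o+d*(z-o[2])/d[2])
def proj(n,p):
    m=manip.camera_model(n);T=m["cam_to_world"];c=T[:3,:3].T@(np.array(p)-T[:3,3])
    return np.array([m["cx"]+m["fx"]*c[0]/-c[2],m["cy"]-m["fy"]*c[1]/-c[2]])
def tri(u1,u2):
    o1,d1=ray("scene",*u1);o2,d2=ray("top",*u2)
    t=np.linalg.lstsq(np.c_[d1,-d2],o2-o1,rcond=None)[0];a=o1+t[0]*d1;b=o2+t[1]*d2
    return (a+b)/2,np.linalg.norm(a-b)
def board_masks(n,im):
    h=cv2.cvtColor(im,cv2.COLOR_RGB2HSV)
    return h
E
python3 - <<'E'
import cv2,numpy as np
from h import *
S=cv2.imread("pics/scene0.png");T=cv2.imread("pics/top0.png")
a=cv2.resize(S[185:300,200:405],None,fx=3.9,fy=3.9,interpolation=cv2.INTER_CUBIC)
cv2.imwrite("pics/cs.png",a)
b=cv2.resize(T[165:305,190:420],None,fx=3.4,fy=3.4,interpolation=cv2.INTER_CUBIC)
cv2.imwrite("pics/ct.png",b)
for n,I in(("scene",S),("top",T)):
    h=cv2.cvtColor(I,cv2.COLOR_BGR2HSV)
    m=cv2.inRange(h,(12,90,120),(28,255,255));
    cs=sorted(cv2.findContours(m,0,2)[0],key=cv2.contourArea)[::-1][:2]
    for c in cs:
        print(n,cv2.contourArea(c),c.reshape(-1,2).mean(0))
    c=[c for c in cs if abs(c.reshape(-1,2).mean(0)-np.array([335,255])).max()<40][0]
    hull=cv2.convexHull(c);ap=cv2.approxPolyDP(hull,5,True).reshape(-1,2);print(ap)
    for z in(40,):
        P=np.array([pt(n,*q,z)[:2] for q in hull.reshape(-1,2)],np.float32);print("rect",cv2.minAreaRect(P))
    for q in ap: print(pt(n,*q,40).round(1))
    fill=np.zeros(m.shape,np.uint8);cv2.drawContours(fill,[hull],-1,255,-1);fill=cv2.erode(fill,np.ones((5,5)))
    for nm,mm in(("green",cv2.inRange(h,(40,60,0),(95,255,255))),("grey",cv2.inRange(h,(0,0,60),(180,70,255))),("blue",None)):
        if mm is None: mm=cv2.inRange(h,(105,120,60),(125,255,255))
        else: mm&=fill
        for c in sorted(cv2.findContours(mm,0,2)[0],key=cv2.contourArea)[::-1][:2]:
            print(nm,cv2.contourArea(c),cv2.boundingRect(c),cv2.minAreaRect(c), end=' ');M=cv2.moments(c)
            if M['m00']>5:
                u,v=M['m10']/M['m00'],M['m01']/M['m00'];print(u,v,pt(n,u,v,50).round(1))
E
```

```text
scene 3805.0 [329.14545455 259.43636364]
scene 513.0 [269.43181818 148.97727273]
[[342 223]
 [380 250]
 [321 299]
 [281 266]]
rect ((532.3983764648438, -10.102134704589844), (185.5681610107422, 289.4939880371094), 85.80776977539062)
[682.9  63.   40. ]
[ 660.5 -107.6   40. ]
[384.5 -87.8  40. ]
[407.4  90.7  40. ]
green 35.0 (324, 243, 8, 7) ((327.5, 246.0), (6.0, 7.0), 90.0) 327.3285714285714 245.8380952380952 [559.8  28.3  50. ]
grey 98.5 (328, 257, 12, 12) ((333.5, 262.5), (11.0, 11.0), 90.0) 333.61252115059216 262.6480541455161 [515.2 -32.2  50. ]
grey 0.0 (325, 249, 1, 1) ((325.0, 249.0), (0.0, 0.0), 0.0) blue 345.0 (217, 202, 43, 28) ((239.44329833984375, 215.74742126464844), (14.113312721252441, 44.47216033935547), 66.03751373291016) 238.73574879227053 215.85072463768117 [480.3 346.2  50. ]
top 5534.5 [343.51546392 247.61340206]
top 862.5 [209.97014925 134.49253731]
[[390 214]
 [363 297]
 [299 278]
 [332 198]]
rect ((536.355712890625, -1.1511993408203125), (180.08749389648438, 279.0846252441406), 85.95195770263672)
[668.8 -97.3  40. ]
[392.9 -79.6  40. ]
[405.5  97.2  40. ]
[681.7  75.9  40. ]
green 84.0 (332, 229, 11, 11) ((337.0, 234.0), (10.0, 10.0), 90.0) 336.8392857142857 234.1865079365079 [558.5  31.5  50. ]
grey 152.5 (348, 245, 14, 15) ((354.5, 252.0), (14.0, 13.0), 90.0) 354.3814207650273 252.22185792349723 [514.  -28.3  50. ]
blue 230.0 (213, 208, 22, 33) ((224.60003662109375, 224.80003356933594), (8.944271087646484, 33.98823165893555), 26.56505012512207) 224.55652173913043 224.92028985507244 [510.  340.7  50. ]
blue 7.0 (197, 241, 6, 7) ((199.25003051757812, 243.75003051757812), (2.8284268379211426, 6.363961219787598), 45.0) 199.57142857142858 243.57142857142858 [435.4 386.   50. ]
```

View pics/cs.png

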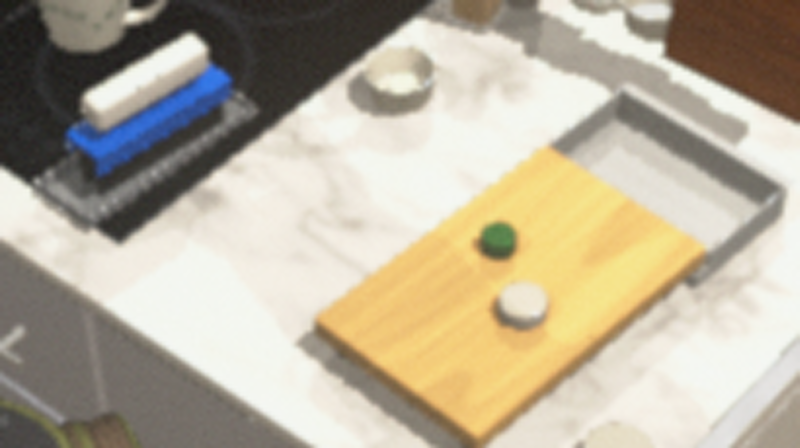

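View pics/ct.png

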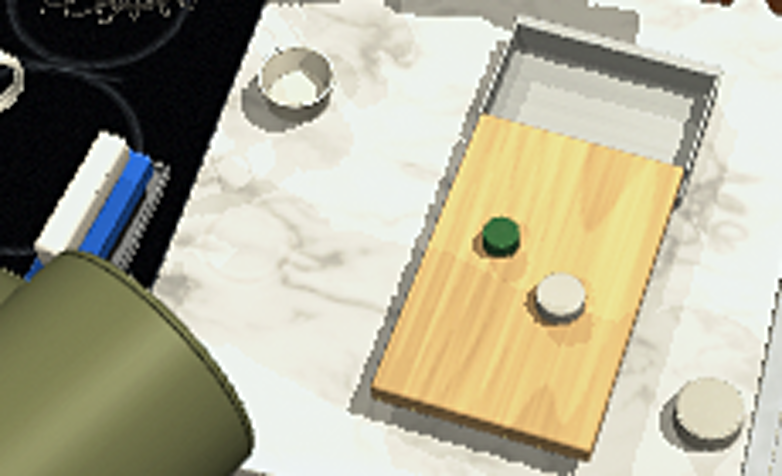

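The crops confirm the caps. On the board, green is at top px (337,234) and grey at (354,252). The look-alike for the grey cap is the larger beige disc on the worktop at top px (398,286), and the small dishes near (315,137) and (335,140) are also out. The smaller one, on the board, is the one meant. Next I'll get the squeegee pose from the grip and hood in the scene view.

```bash
python3 - <<'E'
from h import *
S=cv2.imread("pics/scene0.png");h=cv2.cvtColor(S,cv2.COLOR_BGR2HSV)
sub=np.zeros(h.shape[:2],np.uint8);sub[185:245,205:265]=255
w=cv2.inRange(h,(0,0,100),(180,80,255))&sub
for c in sorted(cv2.findContours(w,0,2)[0],key=cv2.contourArea)[::-1][:3]:
    print(cv2.contourArea(c),cv2.boundingRect(c))
b=cv2.inRange(h,(100,120,60),(130,255,255))&sub
out=cv2.resize(S[185:245,205:270],None,fx=10,fy=10,interpolation=cv2.INTER_CUBIC)
for k in range(0,65,10): cv2.putText(out,str(205+k),(k*10,10),0,.4,(0,255,255)); cv2.line(out,(k*10,0),(k*10,600),(0,255,255),1)
for k in range(0,60,10): cv2.putText(out,str(185+k),(0,k*10),0,.4,(0,255,255)); cv2.line(out,(0,k*10),(650,k*10),(0,255,255),1)
cv2.imwrite("pics/sq.png",out)
E
```

```text
367.0 (221, 193, 33, 26)
366.0 (205, 209, 60, 36)
341.0 (234, 221, 31, 24)
```

View pics/sq.png

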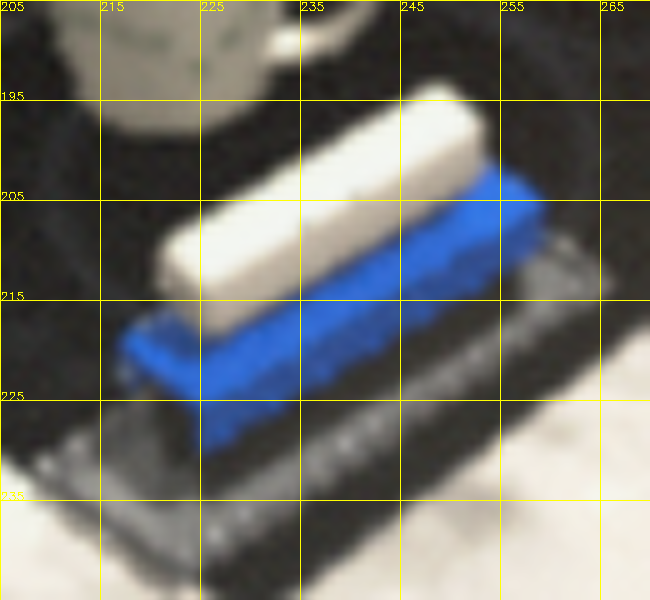

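```bash
python3 - <<'E'
from h import *
f=lambda q,z:np.array([pt("scene",*a,z)[:2] for a in q])
g=f([(221,209.5),(225.5,213.8),(253.2,198),(248.8,193.8)],107)
print(g.round(1),g.mean(0),np.linalg.norm(g[3]-g[0]),np.linalg.norm(g[1]-g[0]))
d=(g[3]+g[2]-g[0]-g[1]);print("long axis deg",np.degrees(np.arctan2(d[1],d[0])))
hd=f([(225,224),(259,206.5)],67);d=hd[1]-hd[0];print(hd,np.linalg.norm(d),np.degrees(np.arctan2(d[1],d[0])))
tr=f([(223,243),(266,213)],19);d=tr[1]-tr[0];print(tr,np.linalg.norm(d),np.degrees(np.arctan2(d[1],d[0])))
E
```

```text
[[424.6 364.2]
 [419.3 338. ]
 [532.6 323.5]
 [538.7 349.7]] [478.81092564 343.86020562] 115.09376779448019 26.710594286891848
long axis deg -7.275192384328951
[[411.58125237 338.53709261]
 [544.94586306 312.34821034]] 135.91165122436962 -11.109839752505025
[[376.10845936 318.76851654]
 [572.94118056 309.98125023]] 197.02876994201418 -2.556176588460401
```

```bash
cat >> h.py <<'E'
from scipy.spatial.transform import Rotation as R
def plan(p,yaw):
    s=manip.read_state();A=R.from_euler('xyz',s["eef_rot"]);B=R.from_euler('xyz',[np.pi,0,yaw])
    print("t",round(s["clock"],2),"pos",s["eef_pos"].round(1),"rot",s["eef_rot"].round(4),"F",s["wrist_force"].round(2),"gap",round(s["finger_gap"],1))
    print("delta_m",(A.inv().apply(np.array(p)-s["eef_pos"])/1000).round(4),"rotv",(A.inv()*B).as_rotvec().round(4))
E
python3 -c "
from h import *
plan((430,60,260),3.0)"
```

```text
t 0.1 pos [214.5 506.2 204.9] rot [-3.1406 -0.      2.7408] F [-0.75  0.32  0.29] gap 93.8
delta_m [-0.3725 -0.3268 -0.0547] rotv [-1.000e-03 -2.000e-04 -2.592e-01]
```

```bash
python3 -m pendant '[{"claw":0.094,"delta_pos":[-0.04,-0.035,-0.02],"rotation":[0,0,-0.1]},{"claw":0.094,"delta_pos":[-0.08,-0.07,-0.04],"rotation":[0,0,-0.2]},{"claw":0.094,"delta_pos":[-0.12,-0.105,-0.055],"rotation":[0,0,-0.26]},{"claw":0.094,"delta_pos":[-0.16,-0.14,-0.055],"rotation":[0,0,-0.26]},{"claw":0.094,"delta_pos":[-0.2,-0.175,-0.055],"rotation":[0,0,-0.26]},{"claw":0.094,"delta_pos":[-0.24,-0.21,-0.055],"rotation":[0,0,-0.26]},{"claw":0.094,"delta_pos":[-0.28,-0.245,-0.055],"rotation":[0,0,-0.26]},{"claw":0.094,"delta_pos":[-0.32,-0.28,-0.055],"rotation":[0,0,-0.26]},{"claw":0.094,"delta_pos":[-0.37,-0.325,-0.055],"rotation":[0,0,-0.26]},{"claw":0.094,"delta_pos":[-0.37,-0.325,-0.055],"rotation":[0,0,-0.26]}]'
python3 - <<'E'
from h import *
for n in("scene","top"):
    im=manip.camera(n)[:,:,::-1];cv2.imwrite(f"pics/{n}1.png",im)
im=cv2.imread("pics/top1.png")
x0,y0=170,180
out=cv2.resize(im[y0:y0+80,x0:x0+90],None,fx=8,fy=7.5*8/7.5,interpolation=cv2.INTER_CUBIC)[:600]
for k in range(0,90,10): cv2.putText(out,str(x0+k),(k*8,10),0,.4,(0,255,255)); cv2.line(out,(k*8,0),(k*8,640),(0,255,255),1)
for k in range(0,80,10): cv2.putText(out,str(y0+k),(0,k*8),0,.4,(0,255,255)); cv2.line(out,(0,k*8),(750,k*8),(0,255,255),1)
cv2.imwrite("pics/sq1.png",out)
E
```

```text
clock: 1.35
eef_pos: [429.1, 59.7, 259.8]
eef_rot: [-3.14, -0.001, 2.996]
wrist_force: [-0.1, 1.0, 0.3]
finger_gap: 93.8
```

View pics/sq1.png

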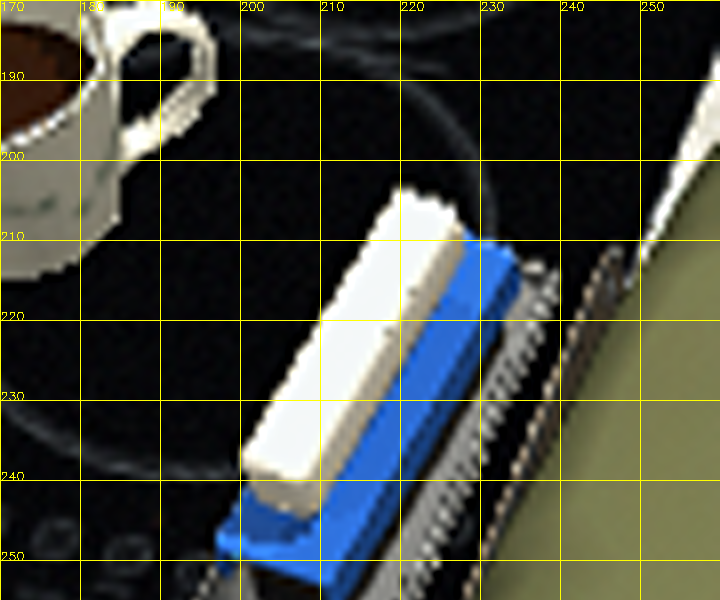

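View pics/top1.png

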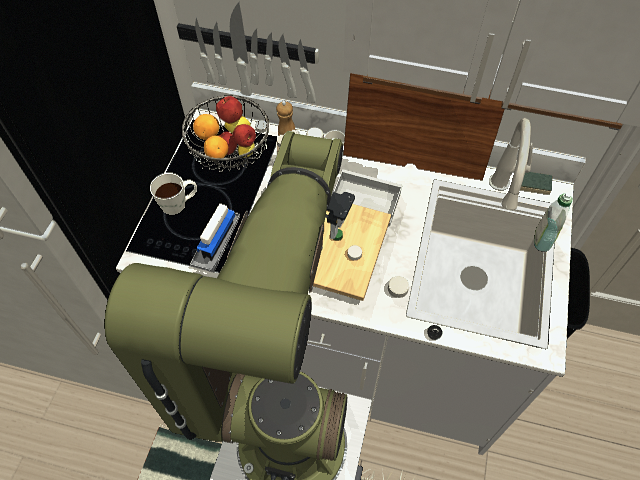

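The top view now shows the whole grip bar. The corners of its white top face are near (200.5,237.5), (209,240.5), (227.5,209.5) and (219.5,204).

```bash
python3 - <<'E'
from h import *
f=lambda q,z:np.array([pt("top",*a,z)[:2] for a in q])
im=cv2.imread("pics/top1.png");h=cv2.cvtColor(im,cv2.COLOR_BGR2HSV)
sub=np.zeros(h.shape[:2],np.uint8);sub[201:250,198:232]=255
m=cv2.inRange(h,(0,0,215),(180,40,255))&sub
c=max(cv2.findContours(m,0,2)[0],key=cv2.contourArea);print(cv2.minAreaRect(c))
P=f(c.reshape(-1,2),107).astype(np.float32);print("mask rect",cv2.minAreaRect(P))
g=f([(200.5,237.5),(209,240.5),(227.5,209.5),(219.5,204)],107)
print(g.round(1),g.mean(0));d=g[3]+g[2]-g[0]-g[1];print(np.degrees(np.arctan2(d[1],d[0])),np.linalg.norm(d)/2)
hd=f([(216,249),(233.5,214)],67);
m=cv2.inRange(h,(100,120,150),(130,255,255))
c=max(cv2.findContours(m,0,2)[0],key=cv2.contourArea);P=f(c.reshape(-1,2),67).astype(np.float32);print("blue",cv2.minAreaRect(P))
S=cv2.imread("pics/scene1.png");h=cv2.cvtColor(S,cv2.COLOR_BGR2HSV)
sub=np.zeros(h.shape[:2],np.uint8);sub[190:222,218:257]=255
m=cv2.inRange(h,(0,0,215),(180,40,255))&sub
c=max(cv2.findContours(m,0,2)[0],key=cv2.contourArea)
P=np.array([pt("scene",*a,107)[:2] for a in c.reshape(-1,2)],np.float32);print("scene",cv2.minAreaRect(P))
plan((482,345,150),3.03)
E
```

```text
((213.35511779785156, 221.60476684570312), (9.048576354980469, 39.82473373413086), 31.504268646240234)
mask rect ((479.7972717285156, 353.2081604003906), (26.5255069732666, 116.68441009521484), 81.91609954833984)
[[422.9 368.5]
 [419.7 343.7]
 [525.6 329.7]
 [537.5 356.8]] [476.43113991 349.67150156]
-6.617674831192153 111.00503585296397
blue ((480.57244873046875, 353.3356628417969), (43.65293502807617, 145.84600830078125), 82.7490005493164)
scene ((479.7218017578125, 345.3357849121094), (27.31670570373535, 116.1247329711914), 84.07933044433594)
t 1.45 pos [428.4  62.3 260. ] rot [-3.1406e+00 -1.1000e-03  2.9991e+00] F [0.35 0.62 0.05] gap 94.0
delta_m [-0.0131  0.2876  0.1097] rotv [-0.001  -0.0011 -0.0309]
```

```bash
python3 -c "
from h import *
plan((480,350,150),3.011)"
python3 -m pendant '[{"claw":0.094,"delta_pos":[-0.001,0.05,0],"rotation":[0,0,-0.01]},{"claw":0.094,"delta_pos":[-0.003,0.1,0],"rotation":[0,0,-0.01]},{"claw":0.094,"delta_pos":[-0.005,0.15,0.02],"rotation":[0,0,-0.01]},{"claw":0.094,"delta_pos":[-0.007,0.2,0.05],"rotation":[0,0,-0.01]},{"claw":0.094,"delta_pos":[-0.009,0.25,0.08],"rotation":[0,0,-0.012]},{"claw":0.094,"delta_pos":[-0.010,0.292,0.11],"rotation":[0,0,-0.012]},{"claw":0.094,"delta_pos":[-0.010,0.292,0.11],"rotation":[0,0,-0.012]}]'
python3 - <<'E'
from h import *
im=manip.camera("scene")[:,:,::-1];cv2.imwrite("pics/scene2.png",im)
x0,y0=200,150
cv2.imwrite("pics/s2c.png",cv2.resize(im[y0:y0+100,x0:x0+110],None,fx=6,fy=6,interpolation=cv2.INTER_CUBIC))
plan((480,350,75),3.011)
E
```

```text
t 1.45 pos [428.4  62.3 260. ] rot [-3.1406e+00 -1.1000e-03  2.9991e+00] F [0.35 0.62 0.05] gap 94.0
delta_m [-0.0104  0.2923  0.1097] rotv [-0.001  -0.0011 -0.0119]
clock: 2.33
eef_pos: [477.0, 352.6, 146.5]
eef_rot: [-3.138, -0.005, 3.016]
wrist_force: [-0.1, -0.2, 0.4]
finger_gap: 94.2
t 2.38 pos [477.8 351.4 148.5] rot [-3.1390e+00 -3.1000e-03  3.0145e+00] F [ 0.75 -0.37  0.7 ] gap 94.2
delta_m [-0.0026 -0.001   0.0734] rotv [-0.0026 -0.0031  0.0035]
```

View pics/s2c.png

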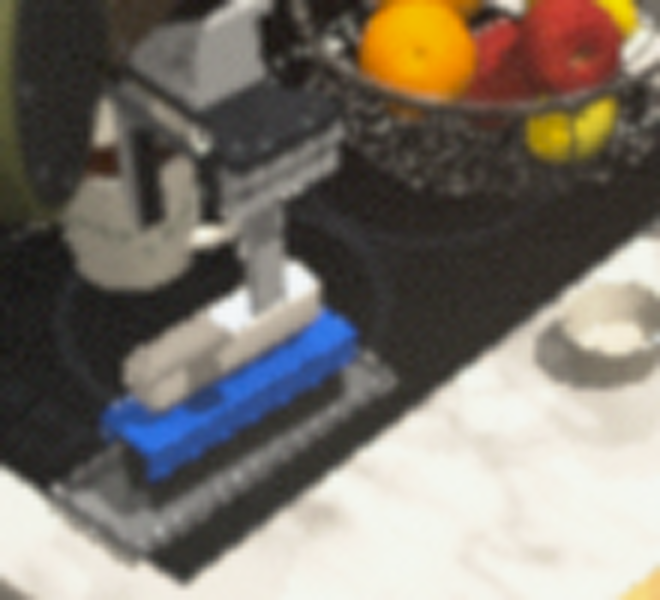

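```bash
python3 - <<'E'
from h import *
print("mug rim centre",pt("top",169,191,95),"base left/right",pt("top",184,205,20), "handle",pt("top",196,187,50),pt("top",186,200,40))
m=manip.camera_model("scene")
E
python3 -m pendant '[{"claw":0.094,"delta_pos":[-0.0025,0.001,0.02],"rotation":[-0.0026,-0.003,0]},{"claw":0.094,"delta_pos":[-0.0025,-0.001,0.04],"rotation":[-0.0026,-0.003,0]},{"claw":0.094,"delta_pos":[-0.0025,-0.001,0.06],"rotation":[-0.0026,-0.003,0]},{"claw":0.094,"delta_pos":[-0.0025,-0.001,0.073],"rotation":[-0.0026,-0.003,0]},{"claw":0.094,"delta_pos":[-0.0025,-0.001,0.073],"rotation":[-0.0026,-0.003,0]}]'
```

```text
mug rim centre [551.83015585 512.00943387  95.        ] base left/right [563.83712073 487.51760328  20.        ] handle [613.72825346 464.24030202  50.        ] [569.39370613 479.57014813  40.        ]
clock: 3.0
eef_pos: [479.7, 349.8, 75.7]
eef_rot: [-3.141, -0.0, 3.015]
wrist_force: [0.2, -0.2, -0.2]
finger_gap: 94.5
```

Mug is clear. Now I'll close on the grip.

```bash
python3 -m pendant '[{"claw":0.06,"delta_pos":[0,0,0],"rotation":[0,0,0]},{"claw":0.045,"delta_pos":[0,0,0],"rotation":[0,0,0]},{"claw":0.035,"delta_pos":[0,0,0],"rotation":[0,0,0]},{"claw":0.015,"delta_pos":[0,0,0],"rotation":[0,0,0]},{"claw":0.015,"delta_pos":[0,0,0],"rotation":[0,0,0]},{"claw":0.015,"delta_pos":[0,0,0],"rotation":[0,0,0]},{"claw":0.015,"delta_pos":[0,0,0],"rotation":[0,0,0]},{"claw":0.015,"delta_pos":[0,0,0],"rotation":[0,0,0]}]' 50
```

```text
clock: 4.0
eef_pos: [479.7, 349.9, 75.7]
eef_rot: [-3.142, -0.0, 3.015]
wrist_force: [-0.1, 0.8, -0.1]
finger_gap: 26.0
```

```bash
python3 - <<'E'
from h import *
plan((480,350,75),3.011);print(manip.read_state()["moment"])
im=manip.camera("scene")[:,:,::-1];cv2.imwrite("pics/scene3.png",im)
x0,y0=200,150
cv2.imwrite("pics/s3c.png",cv2.resize(im[y0:y0+100,x0:x0+110],None,fx=6,fy=6,interpolation=cv2.INTER_CUBIC))
E
```

```text
t 4.0 pos [479.7 349.9  75.7] rot [-3.1415e+00 -2.0000e-04  3.0145e+00] F [-0.1   0.79 -0.11] gap 26.0
delta_m [-0.0003  0.0002  0.0007] rotv [-0.     -0.0002  0.0035]
[ 0.09662783 -0.00092215  0.01910414]
```

View pics/s3c.png

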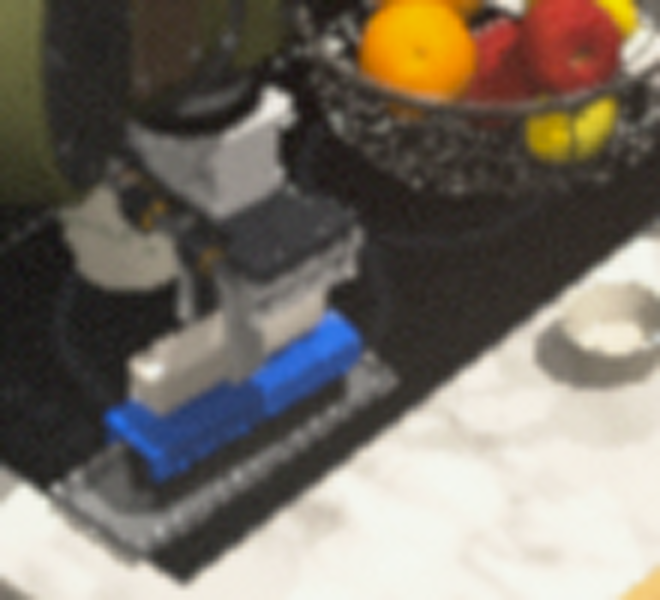

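Gripped at a 26.0 mm gap, near the middle of the bar. Lift, then carry it over to the near end of the board.

```bash
python3 -m pendant '[{"claw":0.015,"delta_pos":[0,0,-0.015],"rotation":[0,0,0]},{"claw":0.015,"delta_pos":[0,0,-0.04],"rotation":[0,0,0]},{"claw":0.015,"delta_pos":[0,0,-0.08],"rotation":[0,0,0]},{"claw":0.015,"delta_pos":[0,0,-0.12],"rotation":[0,0,0]},{"claw":0.015,"delta_pos":[0,0,-0.14],"rotation":[0,0,0]},{"claw":0.015,"delta_pos":[0,0,-0.14],"rotation":[0,0,0]},{"claw":0.015,"delta_pos":[0,0,-0.14],"rotation":[0,0,0]}]'
python3 -c "
from h import *
plan((427,5.5,200),1.50)"
```

```text
clock: 4.92
eef_pos: [479.4, 349.6, 214.8]
eef_rot: [-3.141, -0.001, 3.015]
wrist_force: [-0.4, -0.5, -1.7]
finger_gap: 25.7
t 4.92 pos [479.4 349.6 214.8] rot [-3.1406e+00 -1.3000e-03  3.0145e+00] F [-0.37 -0.45 -1.75] gap 25.7
delta_m [ 0.0083 -0.348   0.0151] rotv [-1.8000e-03 -3.0000e-04  1.5145e+00]
```

```bash
python3 -m pendant '[{"claw":0.015,"delta_pos":[0,-0.02,0],"rotation":[0,0,0.1]},{"claw":0.015,"delta_pos":[0.001,-0.06,0],"rotation":[0,0,0.27]},{"claw":0.015,"delta_pos":[0.002,-0.1,0],"rotation":[0,0,0.44]},{"claw":0.015,"delta_pos":[0.003,-0.14,0],"rotation":[0,0,0.61]},{"claw":0.015,"delta_pos":[0.004,-0.18,0],"rotation":[0,0,0.78]},{"claw":0.015,"delta_pos":[0.005,-0.22,0],"rotation":[0,0,0.95]},{"claw":0.015,"delta_pos":[0.006,-0.26,0],"rotation":[0,0,1.12]},{"claw":0.015,"delta_pos":[0.007,-0.30,0.005],"rotation":[0,0,1.29]},{"claw":0.015,"delta_pos":[0.008,-0.335,0.01],"rotation":[0,0,1.45]},{"claw":0.015,"delta_pos":[0.0083,-0.348,0.015],"rotation":[0,0,1.5145]}]'
python3 -m pendant '[{"claw":0.015,"delta_pos":[0,0,0],"rotation":[0,0,0]},{"claw":0.015,"delta_pos":[0,0,0],"rotation":[0,0,0]}]'
python3 - <<'E'
from h import *
plan((427,5.5,120),1.50)
for n in("scene","top"):
    im=manip.camera(n)[:,:,::-1];cv2.imwrite(f"pics/{n}4.png",im)
    x0,y0=(230,180) if n=="scene" else (250,160)
    cv2.imwrite(f"pics/{n}4c.png",cv2.resize(im[y0:y0+140,x0:x0+190],None,fx=4.2,fy=4.2,interpolation=cv2.INTER_CUBIC))
E
```

```text
clock: 6.18
eef_pos: [426.4, 4.2, 199.2]
eef_rot: [-3.139, 0.001, 1.496]
wrist_force: [0.2, 0.2, -1.3]
finger_gap: 25.8
clock: 6.42
eef_pos: [426.4, 4.9, 199.0]
eef_rot: [-3.138, 0.001, 1.498]
wrist_force: [-0.2, 0.4, -2.7]
finger_gap: 25.6
t 6.42 pos [426.4   4.9 199. ] rot [-3.1384e+00  8.0000e-04  1.4983e+00] F [-0.17  0.4  -2.66] gap 25.6
delta_m [0.0007 0.0008 0.079 ] rotv [-0.0032  0.0008 -0.0017]
```

View pics/scene4c.png

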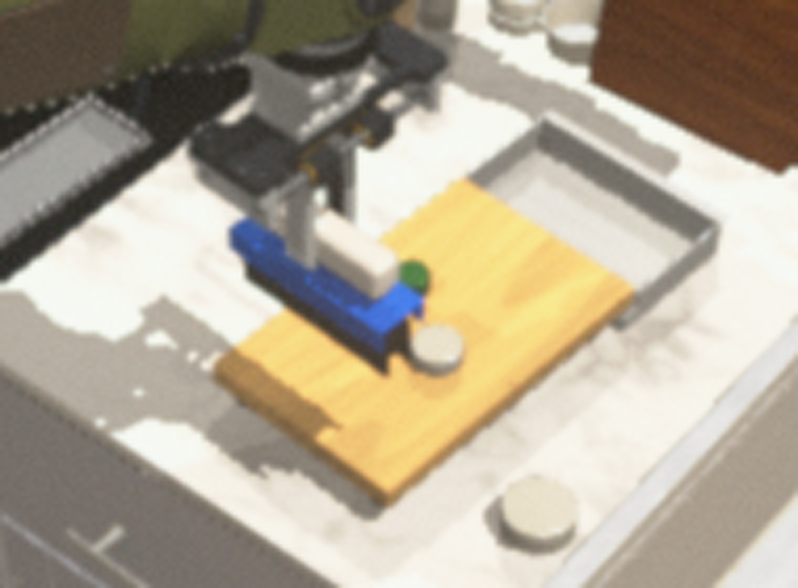

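View pics/top4c.png

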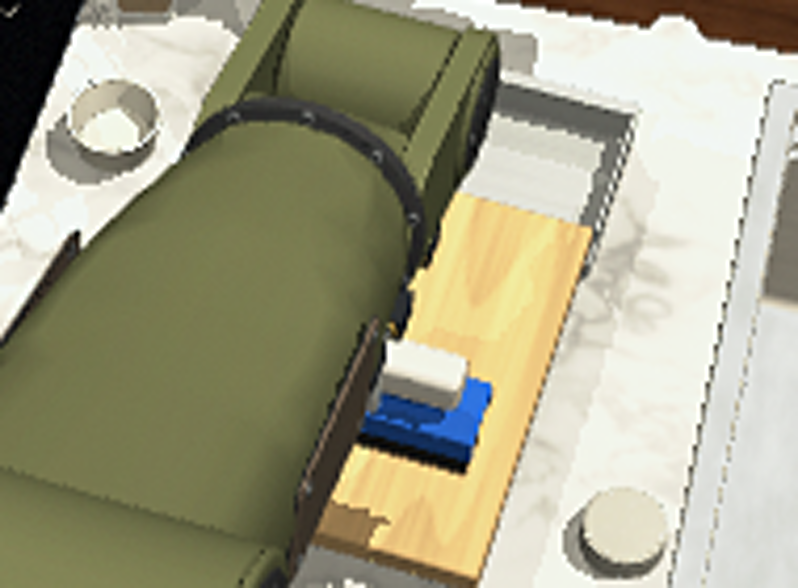

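Held upright and square to the board, behind both caps. Descend to just above the board.

```bash
python3 -m pendant '[{"claw":0.015,"delta_pos":[0,0,0.03],"rotation":[-0.003,0.001,-0.002]},{"claw":0.015,"delta_pos":[0.0006,0.0006,0.06],"rotation":[-0.003,0.001,-0.002]},{"claw":0.015,"delta_pos":[0.0006,0.0006,0.08],"rotation":[-0.003,0.001,-0.002]},{"claw":0.015,"delta_pos":[0.0006,0.0006,0.09],"rotation":[-0.003,0.001,-0.002]},{"claw":0.015,"delta_pos":[0.0006,0.0006,0.09],"rotation":[-0.003,0.001,-0.002]},{"claw":0.015,"delta_pos":[0.0006,0.0006,0.09],"rotation":[-0.003,0.001,-0.002]}]'
python3 - <<'E'
from h import *
plan((427,5.5,104),1.50)
im=manip.camera("scene")[:,:,::-1];cv2.imwrite("pics/scene5.png",im)
x0,y0=250,210
cv2.imwrite("pics/s5c.png",cv2.resize(im[y0:y0+100,x0:x0+130],None,fx=6,fy=6,interpolation=cv2.INTER_CUBIC))
E
```

```text
clock: 7.28
eef_pos: [427.4, 5.6, 110.0]
eef_rot: [3.14, -0.0, 1.5]
wrist_force: [0.2, 0.4, -2.1]
finger_gap: 25.6
t 7.28 pos [427.4   5.6 110. ] rot [ 3.1401e+00 -2.0000e-04  1.5005e+00] F [ 0.19  0.42 -2.09] gap 25.6
delta_m [-0.0001 -0.0004  0.006 ] rotv [ 0.0015 -0.0002  0.0005]
```

View pics/s5c.png

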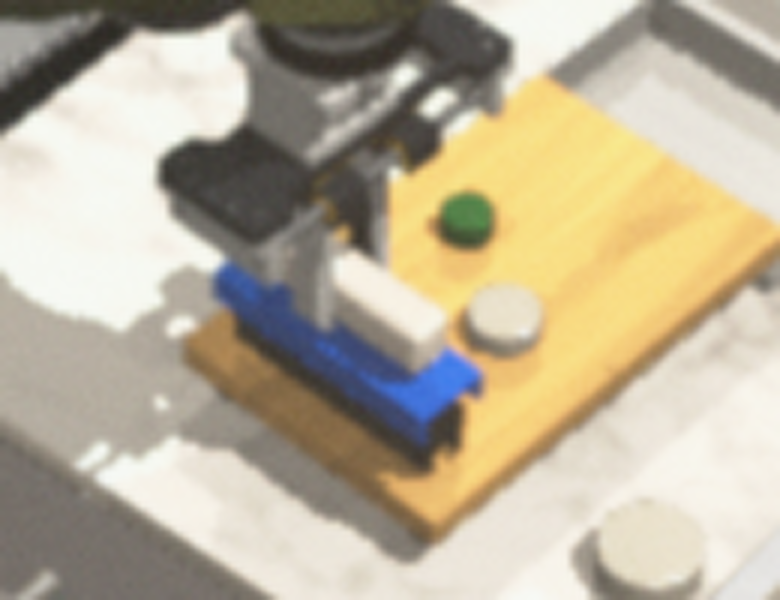

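```bash
python3 -m pendant '[{"claw":0.015,"delta_pos":[0,0,0.002],"rotation":[0.001,0,0]},{"claw":0.015,"delta_pos":[0,0,0.004],"rotation":[0.001,0,0]},{"claw":0.015,"delta_pos":[0,0,0.006],"rotation":[0.001,0,0]},{"claw":0.015,"delta_pos":[0,0,0.007],"rotation":[0.001,0,0]},{"claw":0.015,"delta_pos":[0,0,0.007],"rotation":[0.001,0,0]}]'
python3 -m pendant '[{"claw":0.015,"delta_pos":[0,0,0.001],"rotation":[0,0,0]},{"claw":0.015,"delta_pos":[0,0,0.002],"rotation":[0,0,0]},{"claw":0.015,"delta_pos":[0,0,0.002],"rotation":[0,0,0]}]'
```

```text
clock: 7.95
eef_pos: [427.5, 5.5, 103.1]
eef_rot: [3.141, -0.0, 1.5]
wrist_force: [-0.2, -0.1, 1.2]
finger_gap: 26.0
clock: 8.32
eef_pos: [427.5, 5.5, 101.1]
eef_rot: [3.141, -0.0, 1.5]
wrist_force: [-1.7, 0.2, 2.5]
finger_gap: 25.4
```

About 4 mm of give at this force. I'll press 1 mm more and start the sweep along tool +y.

```bash
python3 -m pendant '[{"claw":0.015,"delta_pos":[0,0,0.001],"rotation":[0,0,0]},{"claw":0.015,"delta_pos":[0,0.004,0.001],"rotation":[0,0,0]},{"claw":0.015,"delta_pos":[0,0.012,0.001],"rotation":[0,0,0]},{"claw":0.015,"delta_pos":[0,0.02,0.001],"rotation":[0,0,0]},{"claw":0.015,"delta_pos":[0,0.028,0.001],"rotation":[0,0,0]},{"claw":0.015,"delta_pos":[0,0.036,0.001],"rotation":[0,0,0]},{"claw":0.015,"delta_pos":[0,0.044,0.001],"rotation":[0,0,0]},{"claw":0.015,"delta_pos":[0,0.05,0.001],"rotation":[0,0,0]}]'
python3 - <<'E'
from h import *
plan((536.4+.9975*138,-2-.07*138,100),1.50);print(manip.read_state()["moment"])
im=manip.camera("scene")[:,:,::-1]
x0,y0=250,200
cv2.imwrite("pics/s6c.png",cv2.resize(im[y0:y0+100,x0:x0+130],None,fx=6,fy=6,interpolation=cv2.INTER_CUBIC))
E
```

```text
clock: 9.32
eef_pos: [477.9, 2.0, 100.1]
eef_rot: [3.141, -0.0, 1.5]
wrist_force: [-4.7, -0.0, 3.2]
finger_gap: 25.8
t 9.32 pos [477.9   2.  100.1] rot [ 3.1408e+00 -1.0000e-04  1.5004e+00] F [-4.68 -0.01  3.16] gap 25.8
delta_m [0.0002 0.1966 0.0003] rotv [ 0.0008 -0.0001  0.0004]
[ 0.0139361   1.06846273 -0.05268682]
```

View pics/s6c.png

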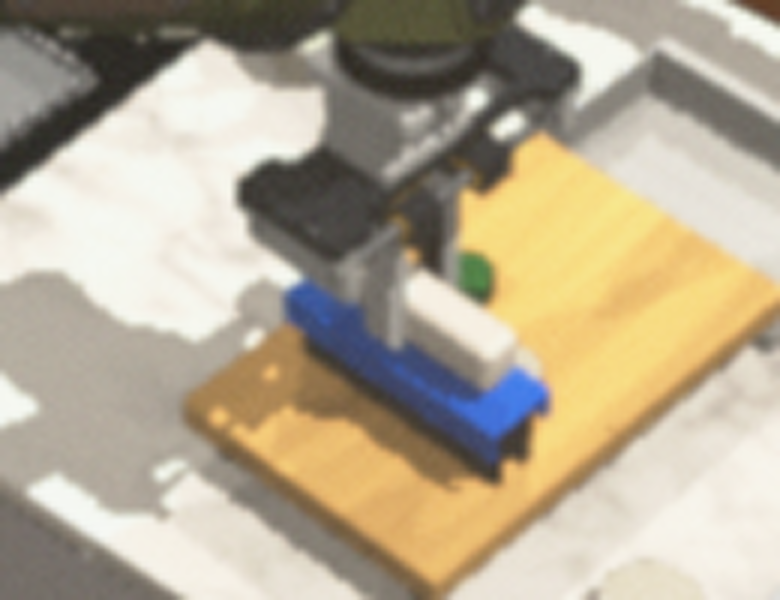

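Pressed about 4.7 mm and gliding well. Continue.

```bash
python3 -m pendant '[{"claw":0.015,"delta_pos":[0,0.006,0],"rotation":[0,0,0]},{"claw":0.015,"delta_pos":[0,0.016,0],"rotation":[0,0,0]},{"claw":0.015,"delta_pos":[0,0.026,0],"rotation":[0,0,0]},{"claw":0.015,"delta_pos":[0,0.036,0],"rotation":[0,0,0]},{"claw":0.015,"delta_pos":[0,0.046,0],"rotation":[0,0,0]},{"claw":0.015,"delta_pos":[0,0.056,0],"rotation":[0,0,0]},{"claw":0.015,"delta_pos":[0,0.066,0],"rotation":[0,0,0]},{"claw":0.015,"delta_pos":[0,0.076,0],"rotation":[0,0,0]},{"claw":0.015,"delta_pos":[0,0.086,0],"rotation":[0,0,0]},{"claw":0.015,"delta_pos":[0,0.092,0],"rotation":[0,0,0]}]'
python3 - <<'E'
from h import *
plan((536.4+.9975*138,-2-.07*138,100),1.50)
im=manip.camera("scene")[:,:,::-1]
x0,y0=280,180
cv2.imwrite("pics/s7c.png",cv2.resize(im[y0:y0+100,x0:x0+130],None,fx=6,fy=6,interpolation=cv2.INTER_CUBIC))
E
```

```text
clock: 10.62
eef_pos: [570.7, -4.6, 100.2]
eef_rot: [3.14, -0.0, 1.5]
wrist_force: [-4.5, 0.5, 3.5]
finger_gap: 25.7
t 10.62 pos [570.7  -4.6 100.2] rot [ 3.1404e+00 -1.0000e-04  1.5003e+00] F [-4.52  0.5   3.46] gap 25.7
delta_m [0.0002 0.1036 0.0004] rotv [ 0.0012 -0.0001  0.0003]
```

View pics/s7c.png

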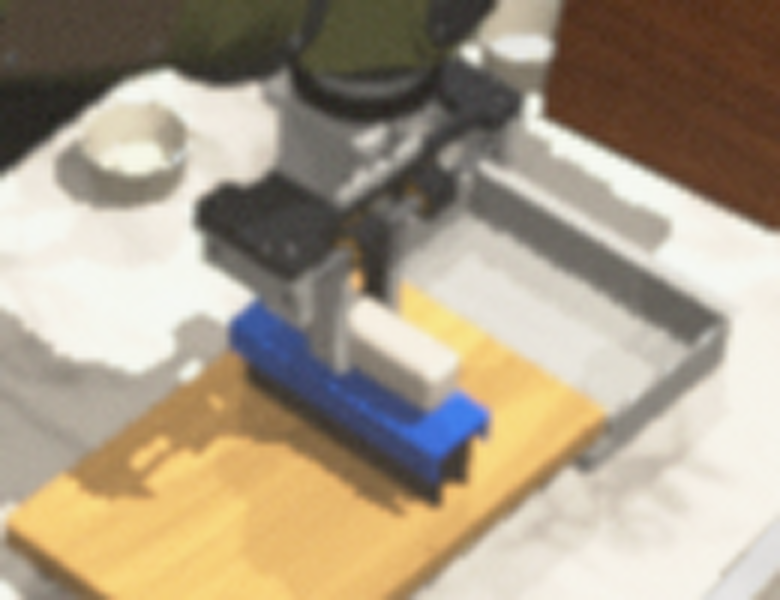

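```bash
python3 -c "
from h import *
print(pt('top',360,163,20),pt('top',350,75,250))"
python3 -m pendant '[{"claw":0.015,"delta_pos":[0,0.006,0],"rotation":[0,0,0]},{"claw":0.015,"delta_pos":[0,0.016,0],"rotation":[0,0,0]},{"claw":0.015,"delta_pos":[0,0.026,0],"rotation":[0,0,0]},{"claw":0.015,"delta_pos":[0,0.036,0],"rotation":[0,0,0]},{"claw":0.015,"delta_pos":[0,0.046,0],"rotation":[0,0,0]},{"claw":0.015,"delta_pos":[0,0.056,0],"rotation":[0,0,0]},{"claw":0.015,"delta_pos":[0,0.066,0],"rotation":[0,0,0]},{"claw":0.015,"delta_pos":[0,0.076,0],"rotation":[0,0,0]},{"claw":0.015,"delta_pos":[0,0.082,0],"rotation":[0,0,0]}]'
python3 - <<'E'
from h import *
plan((536.4+.9975*138,-2-.07*138,100),1.50)
im=manip.camera("scene")[:,:,::-1]
x0,y0=280,170
cv2.imwrite("pics/s8c.png",cv2.resize(im[y0:y0+100,x0:x0+130],None,fx=6,fy=6,interpolation=cv2.INTER_CUBIC))
im=manip.camera("top")[:,:,::-1]
cv2.imwrite("pics/t8c.png",cv2.resize(im[150:290,280:420],None,fx=4,fy=4,interpolation=cv2.INTER_CUBIC))
E
```

```text
[845.00994236  28.57022272  20.        ] [965.32050701  96.78138649 250.        ]
clock: 11.8
eef_pos: [653.5, -10.5, 100.4]
eef_rot: [3.14, -0.0, 1.5]
wrist_force: [-3.9, -0.5, 4.1]
finger_gap: 25.7
t 11.8 pos [653.5 -10.5 100.4] rot [ 3.1398e+00 -2.0000e-04  1.5003e+00] F [-3.87 -0.47  4.13] gap 25.7
delta_m [0.0002 0.0206 0.0004] rotv [ 0.0018 -0.0002  0.0003]
```

View pics/s8c.png

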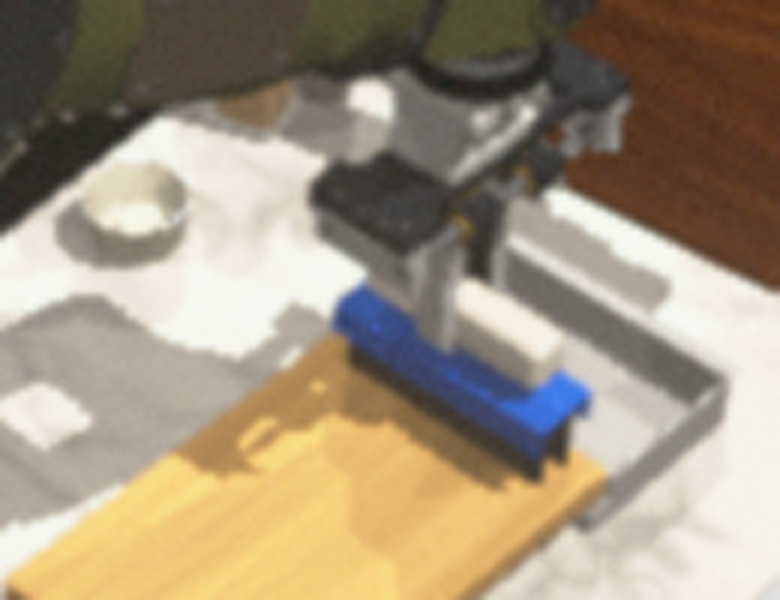

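View pics/t8c.png

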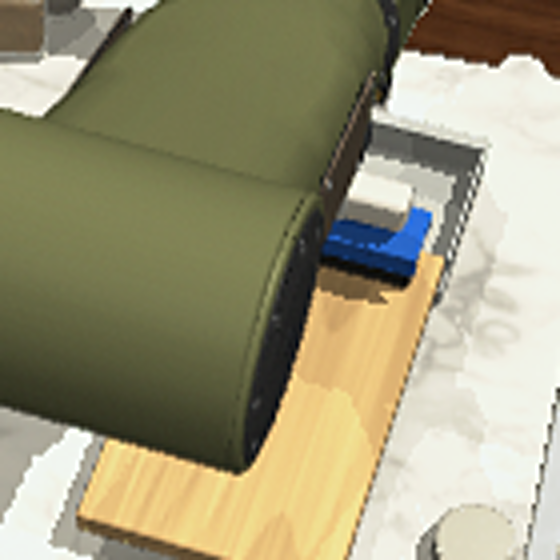

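```bash
python3 -m pendant '[{"claw":0.015,"delta_pos":[0,0.005,0],"rotation":[0,0,0]},{"claw":0.015,"delta_pos":[0,0.011,0],"rotation":[0,0,0]},{"claw":0.015,"delta_pos":[0,0.017,0],"rotation":[0,0,0]},{"claw":0.015,"delta_pos":[0,0.021,0],"rotation":[0,0,0]},{"claw":0.015,"delta_pos":[0,0.021,0],"rotation":[0,0,0]},{"claw":0.015,"delta_pos":[0,0.021,0],"rotation":[0,0,0]}]'
python3 - <<'E'
from h import *
plan((536.4+.9975*138,-2-.07*138,180),1.50)
im=manip.camera("scene")[:,:,::-1]
x0,y0=280,170
cv2.imwrite("pics/s9c.png",cv2.resize(im[y0:y0+100,x0:x0+130],None,fx=6,fy=6,interpolation=cv2.INTER_CUBIC))
E
```

```text
clock: 12.65
eef_pos: [675.1, -12.0, 100.8]
eef_rot: [3.137, -0.0, 1.5]
wrist_force: [0.6, 0.2, 2.9]
finger_gap: 25.6
t 12.65 pos [675.1 -12.  100.8] rot [ 3.1373e+00 -2.0000e-04  1.5003e+00] F [0.56 0.21 2.87] gap 25.6
delta_m [ 0.0003 -0.0007 -0.0792] rotv [ 0.0043 -0.0002  0.0003]
```

View pics/s9c.png

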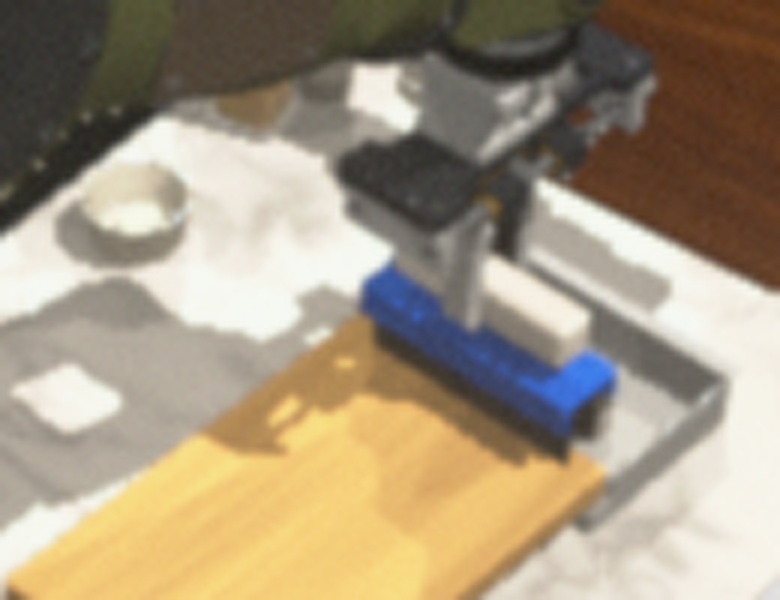

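The rear blade is still on the board and the front is past the edge. Lift straight up and look for the caps in the tray.

```bash
python3 -m pendant '[{"claw":0.015,"delta_pos":[0,0,-0.015],"rotation":[0,0,0]},{"claw":0.015,"delta_pos":[0,-0.01,-0.05],"rotation":[0.003,0,0]},{"claw":0.015,"delta_pos":[0,-0.05,-0.09],"rotation":[0.003,0,0]},{"claw":0.015,"delta_pos":[0,-0.10,-0.12],"rotation":[0.003,0,0]},{"claw":0.015,"delta_pos":[0,-0.14,-0.12],"rotation":[0.003,0,0]}]'
python3 - <<'E'
from h import *
plan((480,350,215),3.0145)
im=manip.camera("scene")[:,:,::-1]
x0,y0=280,170
cv2.imwrite("pics/s10c.png",cv2.resize(im[y0:y0+100,x0:x0+130],None,fx=6,fy=6,interpolation=cv2.INTER_CUBIC))
im=manip.camera("top")[:,:,::-1]
cv2.imwrite("pics/t10c.png",cv2.resize(im[150:290,280:420],None,fx=4,fy=4,interpolation=cv2.INTER_CUBIC))
E
```

```text
clock: 13.32
eef_pos: [533.9, -2.0, 223.2]
eef_rot: [3.136, -0.0, 1.5]
wrist_force: [-0.4, -0.3, -1.5]
finger_gap: 25.7
t 13.32 pos [533.9  -2.  223.2] rot [ 3.1359e+00 -2.0000e-04  1.5003e+00] F [-0.38 -0.34 -1.45] gap 25.7
delta_m [ 0.3473 -0.0786  0.0078] rotv [ 0.0047  0.0042 -1.5142]
```

View pics/s10c.png

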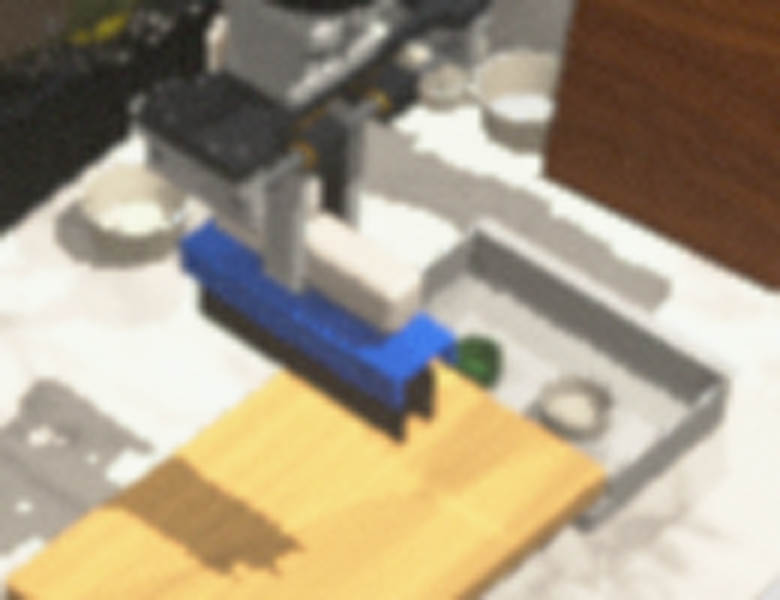

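View pics/t10c.png

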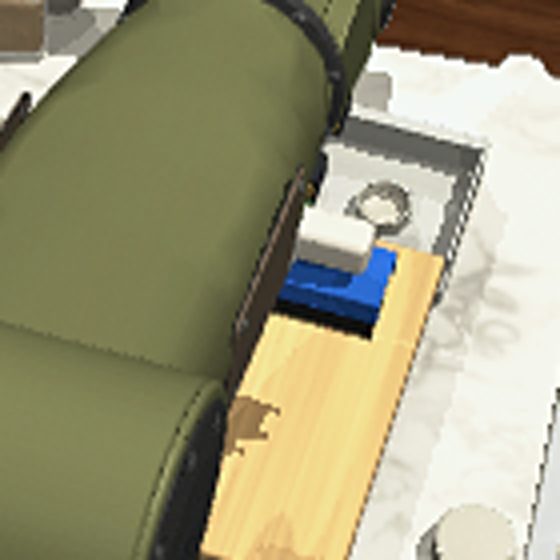

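Both caps lie in the catch tray (scene crop: green about (478,360), grey upside down about (577,408)). Carry the squeegee back to where it stood.

```bash
python3 -m pendant '[{"claw":0.015,"delta_pos":[0.02,-0.004,0],"rotation":[0.001,0.001,-0.1]},{"claw":0.015,"delta_pos":[0.06,-0.012,0],"rotation":[0.001,0.001,-0.27]},{"claw":0.015,"delta_pos":[0.1,-0.022,0],"rotation":[0.002,0.002,-0.44]},{"claw":0.015,"delta_pos":[0.14,-0.032,0],"rotation":[0.002,0.002,-0.61]},{"claw":0.015,"delta_pos":[0.18,-0.041,0],"rotation":[0.003,0.003,-0.78]},{"claw":0.015,"delta_pos":[0.22,-0.050,0],"rotation":[0.003,0.003,-0.95]},{"claw":0.015,"delta_pos":[0.26,-0.059,0],"rotation":[0.004,0.004,-1.12]},{"claw":0.015,"delta_pos":[0.30,-0.068,0.003],"rotation":[0.004,0.004,-1.29]},{"claw":0.015,"delta_pos":[0.335,-0.076,0.006],"rotation":[0.005,0.004,-1.45]},{"claw":0.015,"delta_pos":[0.3473,-0.0786,0.008],"rotation":[0.005,0.004,-1.514]}]'
python3 -m pendant '[{"claw":0.015,"delta_pos":[0,0,0],"rotation":[0,0,0]},{"claw":0.015,"delta_pos":[0,0,0],"rotation":[0,0,0]}]'
python3 - <<'E'
from h import *
plan((479.7,349.9,90),3.0145)
im=manip.camera("scene")[:,:,::-1]
x0,y0=200,150
cv2.imwrite("pics/s11c.png",cv2.resize(im[y0:y0+100,x0:x0+110],None,fx=6,fy=6,interpolation=cv2.INTER_CUBIC))
E
```

```text
clock: 14.68
eef_pos: [477.9, 352.1, 213.4]
eef_rot: [-3.141, -0.004, 3.02]
wrist_force: [0.6, -0.6, -2.0]
finger_gap: 25.7
clock: 14.92
eef_pos: [478.1, 351.7, 213.6]
eef_rot: [-3.141, -0.004, 3.018]
wrist_force: [0.0, 0.4, -1.3]
finger_gap: 25.9
t 14.93 pos [478.1 351.7 213.6] rot [-3.1408 -0.0041  3.0181] F [ 0.03  0.42 -1.31] gap 25.9
delta_m [-0.0023 -0.0015  0.1236] rotv [-0.0008 -0.0041  0.0036]
```

View pics/s11c.png

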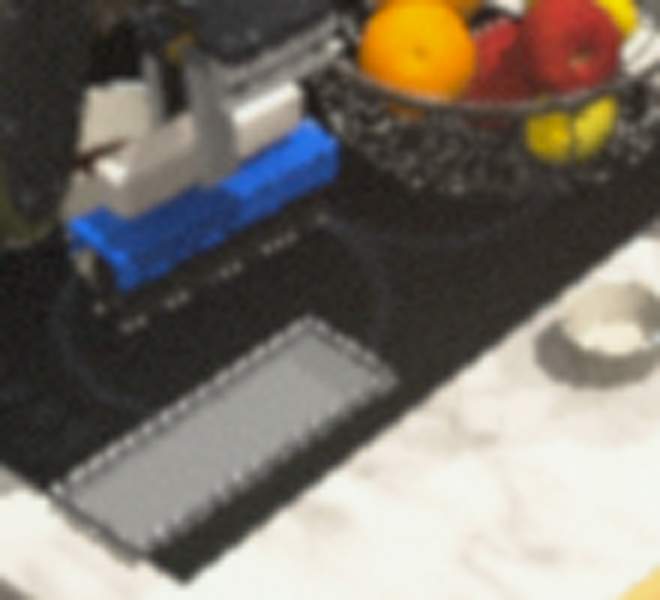

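```bash
python3 - <<'E'
from h import *
q=np.array([(55,488),(310,318),(398,380),(145,552)])/6+[200,150]
g=np.array([pt("scene",*a,19)[:2] for a in q]);print(g.round(1),g.mean(0));d=g[1]+g[2]-g[0]-g[3];print(np.degrees(np.arctan2(d[1],d[0])))
print("scene grip bias: est 479.7,345.3 vs grasp 479.7,349.9")
E
python3 -m pendant '[{"claw":0.015,"delta_pos":[-0.001,-0.001,0.03],"rotation":[-0.001,-0.004,0.0036]},{"claw":0.015,"delta_pos":[-0.0023,-0.0015,0.065],"rotation":[-0.001,-0.004,0.0036]},{"claw":0.015,"delta_pos":[-0.0023,-0.0015,0.1],"rotation":[-0.001,-0.004,0.0036]},{"claw":0.015,"delta_pos":[-0.0023,-0.0015,0.118],"rotation":[-0.001,-0.004,0.0036]},{"claw":0.015,"delta_pos":[-0.0023,-0.0015,0.118],"rotation":[-0.001,-0.004,0.0036]},{"claw":0.015,"delta_pos":[-0.0023,-0.0015,0.118],"rotation":[-0.001,-0.004,0.0036]}]'
python3 - <<'E'
from h import *
plan((479.7,349.9,75.7),3.0145)
im=manip.camera("scene")[:,:,::-1]
x0,y0=200,150
cv2.imwrite("pics/s12c.png",cv2.resize(im[y0:y0+100,x0:x0+110],None,fx=6,fy=6,interpolation=cv2.INTER_CUBIC))
E
```

```text
[[385.  394.1]
 [579.1 384.7]
 [572.4 307.9]
 [381.8 319.2]] [479.58748403 351.4634268 ]
-3.0721701602181195
scene grip bias: est 479.7,345.3 vs grasp 479.7,349.9
clock: 15.72
eef_pos: [480.5, 350.0, 97.2]
eef_rot: [3.14, 0.002, 3.014]
wrist_force: [-0.9, -0.3, -2.5]
finger_gap: 25.6
t 15.72 pos [480.5 350.   97.2] rot [3.1399e+00 1.7000e-03 3.0140e+00] F [-0.91 -0.28 -2.52] gap 25.6
delta_m [ 0.0008 -0.0003  0.0215] rotv [ 0.0017  0.0017 -0.0005]
```

View pics/s12c.png

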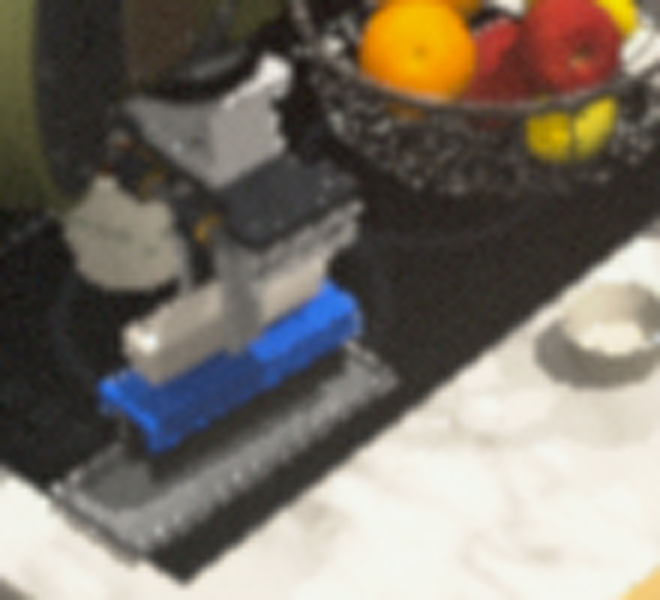

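Centred over the tray. Lower the last 21 mm gently.

```bash
python3 -m pendant '[{"claw":0.015,"delta_pos":[0.0008,0,0.006],"rotation":[0.0017,0.0017,0]},{"claw":0.015,"delta_pos":[0.0008,0,0.012],"rotation":[0.0017,0.0017,0]},{"claw":0.015,"delta_pos":[0.0008,0,0.017],"rotation":[0.0017,0.0017,0]},{"claw":0.015,"delta_pos":[0.0008,0,0.020],"rotation":[0.0017,0.0017,0]},{"claw":0.015,"delta_pos":[0.0008,0,0.021],"rotation":[0.0017,0.0017,0]},{"claw":0.015,"delta_pos":[0.0008,0,0.0215],"rotation":[0.0017,0.0017,0]},{"claw":0.015,"delta_pos":[0.0008,0,0.0215],"rotation":[0.0017,0.0017,0]}]'
```

```text
clock: 16.65
eef_pos: [479.8, 350.2, 75.8]
eef_rot: [3.141, 0.0, 3.014]
wrist_force: [0.2, 0.3, -1.9]
finger_gap: 25.5
```

```bash
python3 -m pendant '[{"claw":0.015,"delta_pos":[0,0,0.0007],"rotation":[0,0,0]},{"claw":0.015,"delta_pos":[0,0,0.0007],"rotation":[0,0,0]}]'
python3 -m pendant '[{"claw":0.015,"delta_pos":[0,0,0.0007],"rotation":[0,0,0]},{"claw":0.015,"delta_pos":[0,0,0.0007],"rotation":[0,0,0]}]'
```

```text
clock: 16.9
eef_pos: [479.8, 350.3, 75.3]
eef_rot: [3.141, 0.001, 3.014]
wrist_force: [-0.7, -0.6, 1.1]
finger_gap: 25.8
clock: 17.15
eef_pos: [479.9, 350.3, 74.7]
eef_rot: [3.141, 0.001, 3.014]
wrist_force: [-1.3, -1.1, 1.6]
finger_gap: 25.7
```

It's standing in the tray. Ease off 0.7 mm and open.

```bash
python3 -m pendant '[{"claw":0.015,"delta_pos":[0,0,-0.0007],"rotation":[0,0,0]},{"claw":0.015,"delta_pos":[0,0,-0.0007],"rotation":[0,0,0]},{"claw":0.03,"delta_pos":[0,0,-0.0007],"rotation":[0,0,0]},{"claw":0.045,"delta_pos":[0,0,-0.0007],"rotation":[0,0,0]},{"claw":0.07,"delta_pos":[0,0,-0.0007],"rotation":[0,0,0]},{"claw":0.09,"delta_pos":[0,0,-0.0007],"rotation":[0,0,0]},{"claw":0.09,"delta_pos":[0,0,-0.0007],"rotation":[0,0,0]},{"claw":0.09,"delta_pos":[0,0,-0.0007],"rotation":[0,0,0]}]'
python3 -m pendant '[{"claw":0.09,"delta_pos":[0,0,-0.02],"rotation":[0,0,0]},{"claw":0.09,"delta_pos":[0,0,-0.05],"rotation":[0,0,0]},{"claw":0.09,"delta_pos":[0,0,-0.09],"rotation":[0,0,0]},{"claw":0.09,"delta_pos":[0,0,-0.13],"rotation":[0,0,0]},{"claw":0.09,"delta_pos":[0,0,-0.17],"rotation":[0,0,0]},{"claw":0.09,"delta_pos":[0,0,-0.18],"rotation":[0,0,0]},{"claw":0.09,"delta_pos":[0,0,-0.18],"rotation":[0,0,0]}]'
python3 - <<'E'
from h import *
im=manip.camera("scene")[:,:,::-1]
x0,y0=200,150
cv2.imwrite("pics/s13c.png",cv2.resize(im[y0:y0+130,x0:x0+200],None,fx=4,fy=4,interpolation=cv2.INTER_CUBIC))
im=manip.camera("top")[:,:,::-1];cv2.imwrite("pics/t13.png",im)
E
```

```text
clock: 18.15
eef_pos: [479.9, 350.3, 75.4]
eef_rot: [3.141, 0.001, 3.014]
wrist_force: [0.1, 0.2, 0.6]
finger_gap: 76.5
clock: 19.02
eef_pos: [479.7, 350.2, 255.0]
eef_rot: [3.141, 0.001, 3.014]
wrist_force: [0.3, 0.8, -0.5]
finger_gap: 89.9
```

View pics/s13c.png

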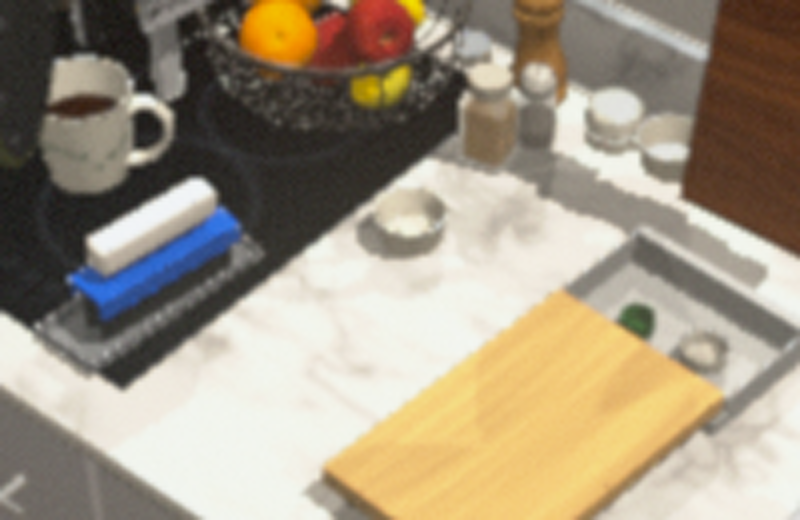

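View pics/t13.png

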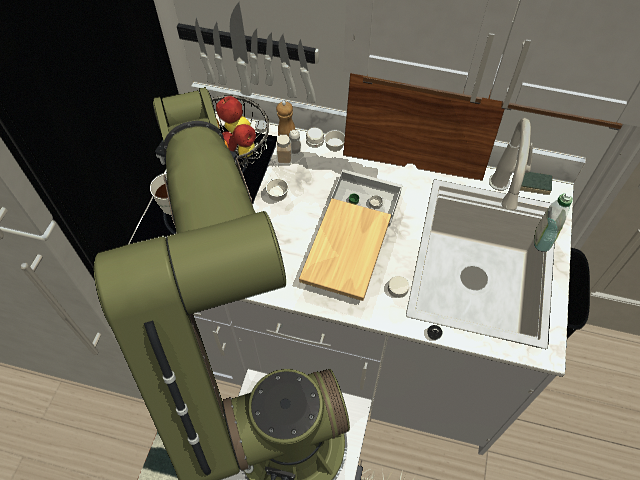

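The squeegee stands upright in its tray and the gripper is clear of everything. Both caps are in the catch tray (top px about (354,199) and (375,202)), and the ramekin, mug, plug and look-alike haven't moved.

```bash
python3 -c "
from cell import manip
print(manip.sign_off())"
```

```text
the job is handed in; nothing more can be done
None
```

The job is done and handed in at about 19 s of the 56 s allowed. Both caps are in the catch tray and the squeegee is back upright in its drip tray.

- **Sweep:** I pressed the squeegee on the bare near end of the board with about 5–6 N. That means the foot gave roughly 4–5 mm, well short of its 14 mm stop. I kept it pressed over the whole board until its front was past the far edge.
- **Last checks:** The pictures show the gripper clear above the squeegee, the board empty, and the mug, ramekin, plug and look-alike cap where they were. The wrist force readings at the end of each move stayed under about 7 N.
- **What disagreed:** The two cameras differed by about 8 mm in y on the grip and 3 mm on the caps, so I worked from values in between. On setting down, the blades met the tray floor about 0.5 mm lower than at pick-up. The grey cap lies upside down and the green one may lie tilted.

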